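# Close a hinged tube clamp and swing its bolt home

## Task

The steel tube lies loose in the open clamp under the clear drip shield. Swing the clamp's hinged cap over the tube until it is fully down, then swing the bolt up into the slot of the cap's ear until it stands fully home. Leave the tube lying in the clamp and do not disturb the things standing nearby.

Things in the scene. Friction and masses are not known exactly. Their poses are not given: they have to be found in the camera images.
- clamp: Bench tube clamp fixed on the worktop: base plate x -70..+95, y +-75 mm, 12 thick; in its middle a steel saddle 60 x 34 mm in plan, 74 high; at y = +-62 mm plain cradles 69 high. Origin on the worktop under the saddle's middle; z up; y along the tube; -x is the front (bolt side), facing the robot, yaw up to 0.35 rad. All x, z below are in this frame, mm.
- shield_edge (a point): Middle of the lower front edge of the fixed clear drip shield, aluminium rims, over the clamp's rear: x +48..+98, y +-77, underside z = 298, on two 12 mm posts at x = 82, y = +-62. The open cap stands under it: a tool pointing straight down there strikes the shield, so lean it 25 to 45 degrees, wrist back towards -x, fingers pointing ahead and down.
- seat (a point): Point on the clamp where the axis of the tube belongs, 75 mm above the worktop over the clamp's origin; its y runs along the tube.
- tube_center (a point): Centre of the loose steel tube, 34 mm in diameter, 190 mm long, 0.35 kg, lying along the clamp's y in saddle and cradles (1 to 2 mm of play either side). Its axes at the start: y along the tube.
- cap_hinge (a point): Point on the hinge axis of the cap, fixed on the clamp at its x = +36, z = 80 mm (the far side of the tube). The axis runs along the clamp's y.
- cap (a joint): Angle of the hinged cap, rad: 0 = fully down over the tube (a stop), grows as it swings up and back, away from the front; 1.57 = standing straight up; starts at 1.55 to 1.8, other stop 1.95. Stiff hinge: stays where it is left, takes 1 to 2 N at the ear. Pinched, it drags on the fingers and lags them by 0.1 to 0.2 rad: press the ear down to finish.
- cap_ear (a point): Mid-thickness of the cap's forked ear, in the slot. Cap: steel arch 34 mm wide; the ear is a fork 36 wide along y, 10 thick, two 11 mm prongs, open 14 mm slot; prong ends 14 mm beyond this point. At cap angle a: x = 36 - 74 cos a + 6 sin a, z = 80 + 74 sin a + 6 cos a. Can be pinched across the 36 mm (fingers closing along y; the cap turns between them) or pushed.
- bolt_pivot (a point): Point on the pivot axis of the swing bolt, fixed on the front of the clamp at its x = -38, z = 55 mm. The axis runs along the clamp's y.
- bolt (a joint): Angle of the swing bolt, rad: 0 = upright, home in the ear's slot (a stop); grows as it swings down to the front; 1.57 = level, pointing along -x; starts at 1.45 to 1.75. Stiff pivot: stays where it is left, takes about 2 N at the knob. Cap and bolt do not block one another. Pinched, it lags the fingers by about 0.1 rad.
- bolt_knob (a point): Middle of the bolt's round dark knob, 70 mm from the pivot: 16 mm in diameter, 35 long (51 to 86 from the pivot). Below it a brass hex nut 19 wide (41 to 51) and a 10 mm shank. At bolt angle b: x = -38 - 70 sin b, z = 55 + 70 cos b. Can be pinched across (fingers closing along y; the bolt turns between them) or pushed.
- petri: Glass petri dish, 91 mm across, 16 mm high, on the worktop left of the clamp; origin at its underside. Leave alone.
- hexkey: Black hex key, 92 x 32 x 6 mm, lying right of the clamp; origin at its underside. Leave alone.
- bench_timer: White bench timer, 62 x 68 x 22 mm, right of the clamp; origin at its underside. Leave alone.
There are look-alikes about, which are no part of the job. There is more than one size of the part that bears tube_center; the job needs the larger.

How it is judged:
On the way, in this order (a step that is already met when the one before it is completed fails the run):
1. the cap is swung fully down over the tube, the bolt still out (value of joint cap below 0.07 rad and value of joint bolt above 0.6 rad), for 0.2 s.
2. the bolt stands home in the slot of the ear, the cap still down (value of joint bolt below 0.12 rad and value of joint cap below 0.07 rad), for 0.2 s.
At the end, for the whole second after the job is handed in: The cap is down (joint under 0.07 rad), the bolt is upright in the slot (joint under 0.12 rad), and the tube still lies in the clamp: centre within 30 mm of the seat in plan and 6 mm in height, in line within 0.1 rad (all of step 2 and horizontal distance between tube_center and seat below 0.03 m and z of tube_center in the frame of seat between -0.006 and 0.006 m and angle between the y axis of tube_center and the y axis of seat, either way round below 0.1 rad); the robot touches nothing.
It fails at once if the tube is pulled out of the clamp or pushed more than 50 mm (distance of tube_center from where it was at the start of the episode above 0.05 m).
It fails at once if the petri dish, hex key or timer is moved more than 30 mm (distance of any of petri, hexkey, bench_timer from where it was at the start of the episode above 0.03 m).
It also fails if it takes over 54 s, if anything falls off the work surface, if the arm or the gripper's body presses on something with over 40 N, if the wrist force passes 120 N, or if a joint passes its speed limit or range.

## Robot

A 6-joint arm with a two-finger parallel gripper is mounted at the origin on a cart in front of the work surface, level with it; the furniture and walls round the work are solid. World frame = base frame: x ahead of the robot, y to its left, z up, the work surface at z = 0. Lengths are in m, angles in rad, forces in N, time in s.
With the tool pointing down it reaches from about 0.35 to 0.775 m from the base axis. Payload 5.5 kg.
Tool frame: the origin (TCP) lies on the centre line of the jaws, within the pads' length; the fingertips stand ahead of it and the grasp point (between the pads) lies 8 mm behind it (robot.tips_ahead is the z of the fingertips in the tool frame, in m); z points along the fingers, y is the line along which they close (so a half turn about z gives the same grasp; the last joint's range is limited). The gripper opens to 85 mm and grips with 20 to 120 N. Pads are 22 mm wide; open, the fingers measure 114 mm over their backs; the gripper's body (76 mm by 85 mm) begins 54 mm behind the grasp point. The pads swing forward as they close: fully open they stand 13 mm farther back than shut.
Start: joints at [1.086, 0.313, 0.046, 1.304, 0, 1.431], TCP at [0.194, 0.541, 0.242] pointing down, gripper open.
Joint ranges: [-2.76, 2.76], [-0.86, 1.69], [-1.03, 1.26], [-2.2, 2.34], [-1.47, 1.5], [-3.14, 3.14]. Speed limits (rad/s): [2.57, 2.57, 3.14, 3.14, 3.14, 3.14].

## Interface

Orientations are given as a unit quaternion [x, y, z, w].
In Python, from bench import state, imaging, close_job, robot gives the robot as it stands.
- The arm moves only by the tool drive_tool, never from a script. Its argument "moves" is a list of rows, each an object of numbers: "tx", "ty", "tz": the shift along the tool's x, y, z in m; "wx", "wy", "wz": the turn, a rotation vector about the tool's x, y, z in degrees; "grip": the opening, from 0 (shut) to 1 (fully open). A call has 1 to 10 rows; each row shifts and turns the commanded pose from where the row before left it, along the tool's axes as they then stand; what a row does not reach is not made up. A row lasts 1/12 s, in which the tool goes at most 41.7 mm and 7.16 degrees, less where a joint would pass 70% of its speed; a pose out of reach is approached as far as the arm can. A call with a gripper value outside its range is refused whole. The fingers move at their own pace and stop on an object; "squeeze" is the grip in N (left out, the last holds). Time passes only in rows, so rows that do not move let the fingers close. It gives the time, the measured TCP pose, the force, the opening and the grip force at its end, in the units of the state.
- state(): the state, without advancing time (a new reading comes with each control period).
- imaging.grab_frame(name): name is "side" or "top"; returns the picture (420x560x3 uint8, red, green, blue); there is no depth.
- imaging.camera_model(name): a dict with "fx", "fy", "cx", "cy" (pixels), "pose" (4x4, takes a point from camera to world coordinates). Camera axes: x right, y down, z forward; pixel columns grow to the right and rows downward; lengths in m; the calibration is good to about 2 mm. A picture is of the moment at which its call begins. camera_model takes no time and is no camera call.
- close_job(): hands the job in; it is judged then, once.
The state is a dict: "clock": time; "q": joint angles; "qvel": joint speeds; "joint_efforts": joint torques, N m; "position": TCP position; "tcp_rot": TCP orientation; "force": force on the tool from outside, world axes, zero at the start; "ft_torque": the same for the moment, N m; "gripper_width": finger opening in m; "gripper_force": force on a finger pad.
Only numpy, scipy, OpenCV 4.12 (cv2) and the standard library are available. Lean on these libraries where they do the work, as an engineer would, in place of code of your own. Each camera call takes 0.05 s, during which the arm holds its last target. There are 200 camera calls.

## Working session

There is one attempt and no reset: what is moved stays moved. The work goes in short steps, Python scripts to look and compute and a tool call to move; the robot and the scene stay as the last step left them, time stands still between calls to the robot, and variables do not carry over. Pictures are saved under pics/ and viewed, at most 11 in all, crops included, and the job is handed in when it is done.

Besides the shell and the picture viewer there is one more tool, called as name(argument=value, ...), one argument or row to a line, values as JSON. drive_tool: Moves the arm, as the interface text tells. Its arguments: {"type":"object","properties":{"moves":{"type":"array","items":{"type":"object","properties":{"tx":{"type":"number"},"ty":{"type":"number"},"tz":{"type":"number"},"wx":{"type":"number"},"wy":{"type":"number"},"wz":{"type":"number"},"grip":{"type":"number"}}}},"squeeze":{"type":"number"}},"required":["moves"]}

```bash
mkdir -p pics
python3 - <<'E'
from bench import state, imaging, robot
import cv2
print(state()); print(robot.tips_ahead)
for n in("side","top"):
    cv2.imwrite(f"pics/{n}0.png",imaging.grab_frame(n)[:,:,::-1]); m=imaging.camera_model(n); print(m)
E
```

```text
{'clock': 0.0, 'q': array([1.08639544e+00, 3.13975978e-01, 4.49992845e-02, 1.30358172e+00,
       1.79606877e-05, 1.43121231e+00]), 'qvel': array([ 0.00145224, -0.00052317,  0.0013711 ,  0.00015588, -0.00043736,
       -0.00112805]), 'joint_efforts': array([ 1.84377968e-03, -4.80614483e+01,  2.98541701e+01,  1.90363079e-02,
        6.20618198e-05, -1.52196156e-05]), 'position': array([0.19413699, 0.54073283, 0.24143104]), 'tcp_rot': array([ 1.71555516e-01,  9.85174060e-01, -8.35751467e-04, -2.78987284e-04]), 'force': array([-0.32278377,  0.47307063,  0.17731279]), 'ft_torque': array([-0.02582106,  0.01343801,  0.00755734]), 'gripper_force': 0.0, 'gripper_width': 0.08508556298519336}
0.011
{'fx': 484.35258243442, 'fy': 484.35258243442, 'cx': 274.3123105004287, 'cy': 208.4067635229679, 'pose': array([[ 0.88866475, -0.15362019,  0.43205995,  0.00892425],
       [-0.45836355, -0.32498297,  0.82721758, -1.11648705],
       [ 0.0133348 , -0.93315964, -0.3592148 ,  0.61822481],
       [ 0.        ,  0.        ,  0.        ,  1.        ]])}
{'fx': 509.7030964648191, 'fy': 509.7030964648191, 'cx': 286.515950665269, 'cy': 210.32188651049964, 'pose': array([[-0.01599544, -0.99502158,  0.09836768,  0.37183608],
       [-0.99980855,  0.01480797, -0.01279012, -0.14873957],
       [ 0.01126982, -0.09855344, -0.99506794,  1.65585724],
       [ 0.        ,  0.        ,  0.        ,  1.        ]])}
```

View pics/side0.png

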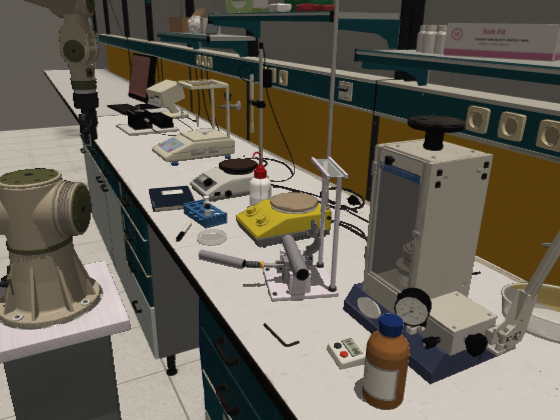

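View pics/top0.png

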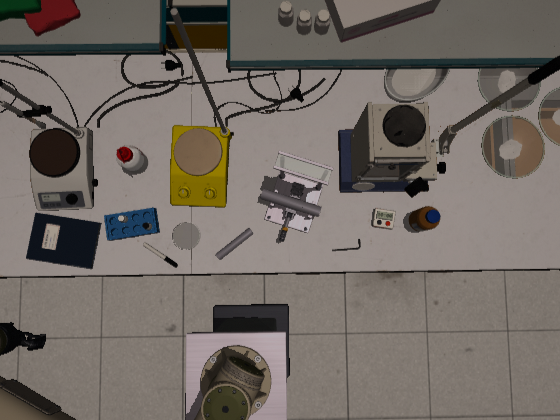

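The side view shows the clamp near (300,270) with its shield rim at (328,168). In the top view it is near (290,200). The smaller tube at (235,243) is the look-alike. Next I'll zoom in on both.

Run:
```python
import cv2, numpy as np
a=cv2.imread("pics/side0.png")[145:310,190:360]; b=cv2.imread("pics/top0.png")[145:255,250:340]
cv2.imwrite("pics/c.png",np.hstack([cv2.resize(a,None,fx=2.6,fy=2.6,interpolation=2),cv2.resize(b,(351,429),interpolation=2)]))
```

```text
(no output)
```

View pics/c.png

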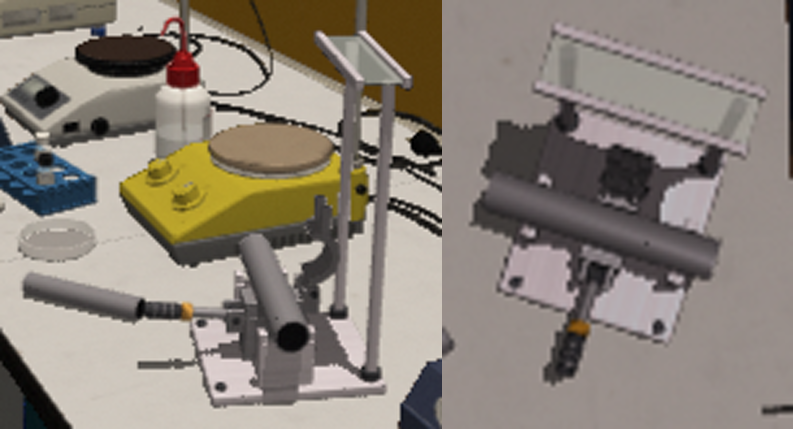

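Crop: shield corners, base corners, tube ends, cap ear tip at (323,200) and the knob at (165,310) (brass nut at 187,311) can all be seen clearly. I'll fit the clamp pose to these points.

```bash
cat > h.py <<'E'
import numpy as np
from bench import state, imaging, robot
from scipy.optimize import least_squares
from scipy.spatial.transform import Rotation as R
def proj(n,P):
    m=imaging.camera_model(n); T=m["pose"]; c=(np.atleast_2d(P)-T[:3,3])@T[:3,:3]
    return np.c_[m["fx"]*c[:,0]/c[:,2]+m["cx"],m["fy"]*c[:,1]/c[:,2]+m["cy"]]
def world(p,C):
    x,y,t=C; p=np.atleast_2d(p)/1000
    return np.c_[x+np.cos(t)*p[:,0]-np.sin(t)*p[:,1], y+np.sin(t)*p[:,0]+np.cos(t)*p[:,1], p[:,2]]
E
cat > fit.py <<'E'
from h import *
T=[((48,77,298),(538,86)),((48,-77,298),(746,152)),((98,77,298),(557,28)),((98,-77,298),(766,92)),((-70,75,12),(499,288)),((-70,-75,12),(668,340)),((0,-95,75),(712,258)),((0,95,75),(487,198))]
S=[((-70,-75,12),(213,403)),((95,-75,12),(384,392)),((-70,75,12),(190,320)),((48,77,298),(318,36)),((48,-77,298),(360,82)),((98,-77,298),(410,85)),((0,-95,75),(292,334))]
t=lambda u:np.array([250+(u[0]-442)/3.9,145+u[1]/3.9]); s=lambda u:np.array([190+u[0]/2.6,145+u[1]/2.6])
def res(C):
    return np.r_[(proj("top",world([p for p,_ in T],C))-[t(u) for _,u in T]).ravel(),(proj("side",world([p for p,_ in S],C))-[s(u) for _,u in S]).ravel()]
f=least_squares(res,[.5,-.15,0],loss="soft_l1"); C=f.x; print(C, res(C).reshape(-1,2).round(1).tolist())
bp=lambda b,r:(-38-r*np.sin(b),0,55+r*np.cos(b))
def ear(a,r=0): return (36-(74+r)*np.cos(a)+6*np.sin(a),0,80+(74+r)*np.sin(a)+6*np.cos(a))
fb=least_squares(lambda b:np.r_[(proj("side",world([bp(b[0],46),bp(b[0],70)],C))-[s((187,311)),s((165,310))]).ravel(),(proj("top",world([bp(b[0],46)],C))-[t((579,326))]).ravel()],[1.5]); print("bolt",fb.x,fb.fun)
fc=least_squares(lambda a:(proj("side",world([ear(a[0],14)],C))-[s((323,200))]).ravel(),[1.6]); print("cap",fc.x,fc.fun)
print(world([(0,0,75),bp(fb.x[0],70),ear(fc.x[0]),(48,0,298)],C).round(4), state()["position"])
E
python3 fit.py
```

```text
[ 0.55220669 -0.18995916 -0.32426972] [[-1.4, 0.6], [-0.2, 0.9], [-0.6, -1.9], [0.1, -1.1], [-0.6, -0.6], [0.3, 0.1], [2.9, 0.6], [2.6, -2.4], [-0.9, -2.0], [1.2, -2.5], [-0.3, -0.0], [-1.6, 2.8], [-2.2, 4.1], [0.8, 2.2], [0.5, 3.2]]
bolt [1.41899689] [-0.57127764  0.03036353 -1.73421484 -0.33570218 -0.19642275 -0.34662131]
cap [1.60201787] [-0.02454822  0.52298693]
[[ 0.5522 -0.19    0.075 ]
 [ 0.4506 -0.1558  0.0656]
 [ 0.5942 -0.2041  0.1538]
 [ 0.5977 -0.2053  0.298 ]] [0.19414957 0.54075884 0.2414718 ]
```

drive_tool(
  moves=[
    {"tx": -0.0275,"ty": -0.0154,"tz": -0.0075,"grip": 0.8},
    {"tx": -0.0275,"ty": -0.0154,"tz": -0.0075},
    {"tx": -0.0275,"ty": -0.0154,"tz": -0.0075},
    {"tx": -0.0275,"ty": -0.0154,"tz": -0.0075},
    {"tx": -0.0275,"ty": -0.0154,"tz": -0.0075},
    {"tx": -0.0275,"ty": -0.0154,"tz": -0.0075},
    {"tx": -0.0275,"ty": -0.0154,"tz": -0.0075},
    {"tx": -0.0275,"ty": -0.0154,"tz": -0.0075},
  ],
)

```text
invalid input at $.moves[0]: expected keys tx, ty, tz, wx, wy, wz, grip
```

drive_tool(
  moves=[
    {"tx": -0.0156,"ty": -0.0316},
    {"tx": -0.0156,"ty": -0.0316},
    {"tx": -0.0156,"ty": -0.0316},
    {"tx": -0.0156,"ty": -0.0316},
    {"tx": -0.0156,"ty": -0.0316},
    {"tx": -0.0156,"ty": -0.0316},
    {"tx": -0.0156,"ty": -0.0316},
    {"tx": -0.0156,"ty": -0.0316},
    {"tx": -0.0156,"ty": -0.0316},
    {"tx": -0.0156,"ty": -0.0316},
  ],
)

```text
invalid input at $.moves[0]: expected keys tx, ty, tz, wx, wy, wz, grip
```

```bash
cat >> h.py <<'E'
C0=np.array([0.5522,-0.19,-0.324])
def ear(a,r=0): return (36-(74+r)*np.cos(a)+6*np.sin(a),0,80+(74+r)*np.sin(a)+6*np.cos(a))
def knob(b,r=70): return (-38-r*np.sin(b),0,55+r*np.cos(b))
def goal(P,lean,C=C0,roll=0):
    "TCP at world P, leaned by lean deg, tool x = -clamp x; prints the shift in the tool's present axes and the turn"
    s=state(); Rc=R.from_quat(s["tcp_rot"])
    Rg=R.from_euler("z",C[2])*R.from_matrix(np.diag([-1,1,-1.]))*R.from_euler("y",-lean,degrees=True)
    print("t",s["clock"],"pos",s["position"].round(4),"w",round(s["gripper_width"],4),"F",s["force"].round(1))
    c=np.array([[np.cos(C[2]),np.sin(C[2])],[-np.sin(C[2]),np.cos(C[2])]])@(s["position"][:2]-C[:2])
    print("TCP in clamp mm",(c*1000).round(1),(s["position"][2]*1000).round(1))
    print("shift now-axes",Rc.inv().apply(np.asarray(P)-s["position"]).round(4),"turn",(Rc.inv()*Rg).as_rotvec(degrees=True).round(1),"shift after turn",Rg.inv().apply(np.asarray(P)-s["position"]).round(4), "toolz",Rc.apply([0,0,1]).round(3))
E
python3 -c "
from h import *
e=np.array(ear(1.6))+[-65,0,93]
goal(world([e],C0)[0],35)"
```

```text
t 0.1 pos [0.1941 0.5408 0.2415] w 0.0852 F [-0.   0.  -0.4]
TCP in clamp mm [-572.1  578.7] 241.5
shift now-axes [-0.5631 -0.5672 -0.0045] turn [ -0.5 -35.   -1.1] shift after turn [-0.4546 -0.5787  0.3118] toolz [-0.001 -0.002 -1.   ]
```

drive_tool(
  moves=[
    {"tx": -0.0275,"ty": -0.0154,"tz": -0.0075,"wx": 0,"wy": 0,"wz": 0,"grip": 0.8},
    {"tx": -0.0275,"ty": -0.0154,"tz": -0.0075,"wx": 0,"wy": 0,"wz": 0,"grip": 0.8},
    {"tx": -0.0275,"ty": -0.0154,"tz": -0.0075,"wx": 0,"wy": 0,"wz": 0,"grip": 0.8},
    {"tx": -0.0275,"ty": -0.0154,"tz": -0.0075,"wx": 0,"wy": 0,"wz": 0,"grip": 0.8},
    {"tx": -0.0275,"ty": -0.0154,"tz": -0.0075,"wx": 0,"wy": 0,"wz": 0,"grip": 0.8},
    {"tx": -0.0275,"ty": -0.0154,"tz": -0.0075,"wx": 0,"wy": 0,"wz": 0,"grip": 0.8},
    {"tx": -0.0275,"ty": -0.0154,"tz": -0.0075,"wx": 0,"wy": 0,"wz": 0,"grip": 0.8},
    {"tx": -0.0275,"ty": -0.0154,"tz": -0.0075,"wx": 0,"wy": 0,"wz": 0,"grip": 0.8},
  ],
)

```text
clock: 0.77
position: [0.3603, 0.3495, 0.3023]
tcp_rot: [0.171, 0.985, -0.0, -0.0]
force: [0.2, 0.5, 0.3]
gripper_width: 0.0681
gripper_force: 0.0
```

drive_tool(
  moves=[
    {"tx": -0.0156,"ty": -0.0316,"tz": 0,"wx": 0,"wy": 0,"wz": 0,"grip": 0.8},
    {"tx": -0.0156,"ty": -0.0316,"tz": 0,"wx": 0,"wy": 0,"wz": 0,"grip": 0.8},
    {"tx": -0.0156,"ty": -0.0316,"tz": 0,"wx": 0,"wy": 0,"wz": 0,"grip": 0.8},
    {"tx": -0.0156,"ty": -0.0316,"tz": 0,"wx": 0,"wy": 0,"wz": 0,"grip": 0.8},
    {"tx": -0.0156,"ty": -0.0316,"tz": 0,"wx": 0,"wy": 0,"wz": 0,"grip": 0.8},
    {"tx": -0.0156,"ty": -0.0316,"tz": 0,"wx": 0,"wy": 0,"wz": 0,"grip": 0.8},
    {"tx": -0.0156,"ty": -0.0316,"tz": 0,"wx": 0,"wy": 0,"wz": 0,"grip": 0.8},
    {"tx": -0.0156,"ty": -0.0316,"tz": 0,"wx": 0,"wy": 0,"wz": 0,"grip": 0.8},
    {"tx": -0.0156,"ty": -0.0316,"tz": 0,"wx": 0,"wy": 0,"wz": 0,"grip": 0.8},
    {"tx": -0.0156,"ty": -0.0316,"tz": 0,"wx": 0,"wy": 0,"wz": 0,"grip": 0.8},
  ],
)

```text
clock: 1.6
position: [0.3993, -0.0009, 0.3021]
tcp_rot: [0.172, 0.985, 0.0, -0.0]
force: [0.8, -0.9, 0.0]
gripper_width: 0.0682
gripper_force: 0.0
```

```bash
python3 -c "
from h import *
e=np.array(ear(1.6))+[-65,0,93]
goal(world([e],C0)[0],35)"
```

```text
t 1.6 pos [ 0.3993 -0.0009  0.3021] w 0.0682 F [ 0.8 -0.9  0. ]
TCP in clamp mm [-205.1  130.6] 302.1
shift now-axes [-0.1869 -0.1268  0.0553] turn [ -0.4 -35.   -1.2] shift after turn [-0.1192 -0.1306  0.151 ] toolz [-0.  0. -1.]
```

drive_tool(
  moves=[
    {"tx": 0,"ty": -0.0215,"tz": 0,"wx": 0,"wy": 0,"wz": -1.2,"grip": 0.8},
    {"tx": 0,"ty": -0.0218,"tz": 0,"wx": 0,"wy": -5,"wz": 0,"grip": 0.8},
    {"tx": 0,"ty": -0.0218,"tz": 0,"wx": 0,"wy": -6,"wz": 0,"grip": 0.8},
    {"tx": 0,"ty": -0.0218,"tz": 0,"wx": 0,"wy": -6,"wz": 0,"grip": 0.8},
    {"tx": 0,"ty": -0.0218,"tz": 0,"wx": 0,"wy": -6,"wz": 0,"grip": 0.8},
    {"tx": 0,"ty": -0.0218,"tz": 0,"wx": 0,"wy": -6,"wz": 0,"grip": 0.8},
    {"tx": 0,"ty": 0,"tz": 0,"wx": 0,"wy": -6,"wz": 0,"grip": 0.8},
  ],
)

```text
clock: 2.18
position: [0.3572, -0.1253, 0.3027]
tcp_rot: [0.155, 0.94, -0.051, 0.299]
force: [-0.2, 0.5, 0.4]
gripper_width: 0.0679
gripper_force: 0.0
```

drive_tool(
  moves=[
    {"tx": -0.02,"ty": 0,"tz": 0.025,"wx": 0,"wy": 0,"wz": 0,"grip": 0.8},
    {"tx": -0.02,"ty": 0,"tz": 0.025,"wx": 0,"wy": 0,"wz": 0,"grip": 0.8},
    {"tx": -0.02,"ty": 0,"tz": 0.025,"wx": 0,"wy": 0,"wz": 0,"grip": 0.8},
    {"tx": -0.02,"ty": 0,"tz": 0.025,"wx": 0,"wy": 0,"wz": 0,"grip": 0.8},
    {"tx": -0.02,"ty": 0,"tz": 0.025,"wx": 0,"wy": 0,"wz": 0,"grip": 0.8},
    {"tx": -0.02,"ty": 0,"tz": 0.025,"wx": 0,"wy": 0,"wz": 0,"grip": 0.8},
    {"tx": 0,"ty": 0,"tz": 0,"wx": 0,"wy": 0,"wz": 0,"grip": 0.8},
  ],
)

```text
clock: 2.77
position: [0.5356, -0.1827, 0.2456]
tcp_rot: [0.154, 0.942, -0.048, 0.296]
force: [-0.1, -0.4, 0.4]
gripper_width: 0.0685
gripper_force: 0.0
```

```bash
cat > look.py <<'E'
import sys,cv2; from h import *
k=sys.argv[1]; a=imaging.grab_frame("side")[:,:,::-1]; b=imaging.grab_frame("top")[:,:,::-1]
cv2.imwrite("pics/s%s.png"%k,a); cv2.imwrite("pics/t%s.png"%k,b)
cv2.imwrite("pics/c%s.png"%k,np.hstack([cv2.resize(a[145:310,190:360],None,fx=2.6,fy=2.6,interpolation=2),cv2.resize(b[145:255,250:340],(351,429),interpolation=2)]))
E
python3 look.py 1; python3 -c "
from h import *
e=np.array(ear(1.6))
goal(world([e],C0)[0],35)"
```

```text
t 2.8667 pos [ 0.5324 -0.1811  0.2461] w 0.0679 F [ 0.5  0.7 -0.2]
TCP in clamp mm [-21.7   2.2] 246.1
shift now-axes [-0.0014 -0.0023  0.1134] turn [ 0.1 -0.2  0. ] shift after turn [-0.001  -0.0022  0.1134] toolz [ 0.541 -0.18  -0.822]
```

View pics/c1.png

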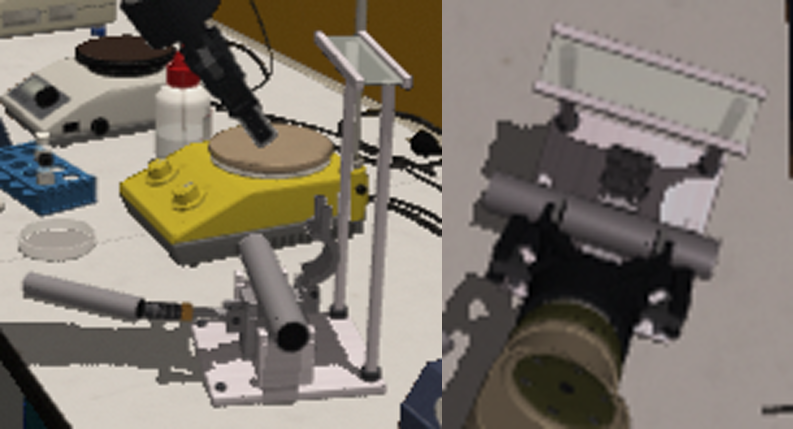

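The gripper hangs over the tube. Its fingertips are at top crop (548,213) and (660,232), and the near side tip is at about (260,140). I'll check this against the projections.

```bash
python3 -c "
from h import *
s=state(); Rc=R.from_quat(s['tcp_rot']); 
P=s['position']+Rc.apply([[0,.034,.011],[0,-.034,.011],[0,.042,.005],[0,-.042,.005]])
E=world([np.array(ear(1.6,14))+[0,d,0] for d in (18,-18)]+[ear(1.6)],C0)
for X in (P,E):
  print(((proj('side',X)-[190,145])*2.6).round(0).tolist(), ((proj('top',X)-[250,145])*3.9+[442,0]).round(0).tolist())
"
```

```text
[[254.0, 121.0], [268.0, 146.0], [249.0, 113.0], [266.0, 144.0]] [[561.0, 204.0], [651.0, 232.0], [549.0, 204.0], [661.0, 240.0]]
[[318.0, 194.0], [327.0, 209.0], [322.0, 215.0]] [[608.0, 148.0], [654.0, 162.0], [630.0, 158.0]]
```

drive_tool(
  moves=[
    {"tx": 0,"ty": -0.0023,"tz": 0.02,"wx": 0,"wy": 0,"wz": 0,"grip": 0.8},
    {"tx": 0,"ty": 0,"tz": 0.03,"wx": 0,"wy": 0,"wz": 0,"grip": 0.8},
    {"tx": 0,"ty": 0,"tz": 0.03,"wx": 0,"wy": 0,"wz": 0,"grip": 0.8},
    {"tx": 0,"ty": 0,"tz": 0.02,"wx": 0,"wy": 0,"wz": 0,"grip": 0.8},
    {"tx": 0,"ty": 0,"tz": 0.013,"wx": 0,"wy": 0,"wz": 0,"grip": 0.8},
    {"tx": 0,"ty": 0,"tz": 0,"wx": 0,"wy": 0,"wz": 0,"grip": 0.8},
  ],
)

```text
clock: 3.37
position: [0.5918, -0.2036, 0.153]
tcp_rot: [0.154, 0.942, -0.048, 0.295]
force: [-1.2, -0.0, -0.4]
gripper_width: 0.068
gripper_force: 0.0
```

drive_tool(
  moves=[
    {"tx": 0,"ty": 0,"tz": 0,"wx": 0,"wy": 0,"wz": 0,"grip": 0.35},
    {"tx": 0,"ty": 0,"tz": 0,"wx": 0,"wy": 0,"wz": 0,"grip": 0.3},
    {"tx": 0,"ty": 0,"tz": 0,"wx": 0,"wy": 0,"wz": 0,"grip": 0.3},
    {"tx": 0,"ty": 0,"tz": 0,"wx": 0,"wy": 0,"wz": 0,"grip": 0.3},
    {"tx": 0,"ty": 0,"tz": 0,"wx": 0,"wy": 0,"wz": 0,"grip": 0.3},
    {"tx": 0,"ty": 0,"tz": 0,"wx": 0,"wy": 0,"wz": 0,"grip": 0.3},
  ],
  squeeze=25,
)

```text
clock: 3.87
position: [0.5944, -0.2011, 0.1578]
tcp_rot: [0.151, 0.941, -0.046, 0.299]
force: [4.1, 10.1, 0.8]
gripper_width: 0.0354
gripper_force: 27.7
```

```bash
python3 look.py 2; python3 -c "
from h import *
goal(world([ear(1.6)],C0)[0],35)"
```

```text
t 3.9667 pos [ 0.5944 -0.201   0.1578] w 0.035 F [ 3.7 10.   1.9]
TCP in clamp mm [43.6  3. ] 157.8
shift now-axes [ 0.0018 -0.003   0.0036] turn [0.4 0.2 0.1] shift after turn [ 0.0018 -0.003   0.0036] toolz [ 0.549 -0.176 -0.817]
```

View pics/c2.png

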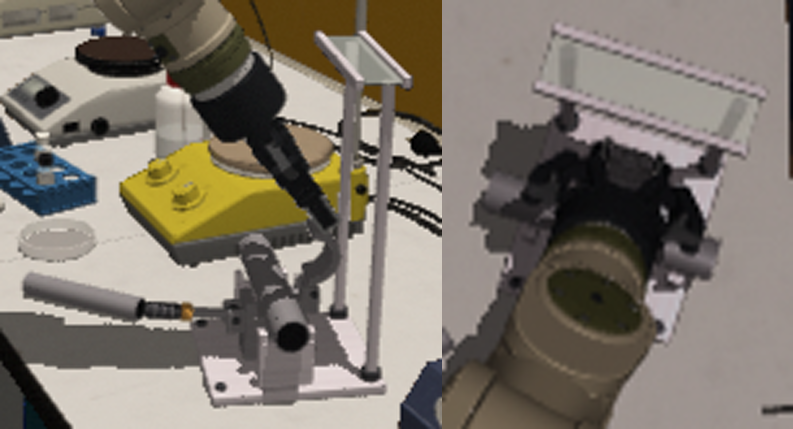

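Pinched at 35 mm with the pads on the ear (side crop 325,215). The clamp's real centre is about 3 mm further toward +y than I fitted. Next I'll work out the arc.

```bash
python3 -c "
import numpy as np
th=np.radians(np.linspace(95.6,6,21)); L=np.radians(np.linspace(35,10,21)); r=np.linspace(78,76.5,21)
X=36-r*np.cos(th); Z=80+r*np.sin(th)
for i in range(20):
  d=np.array([X[i+1]-X[i],Z[i+1]-Z[i]]); l=L[i]
  print(round(d@[-np.cos(l),-np.sin(l)]/1000,4),round(d@[np.sin(l),-np.cos(l)]/1000,4))
"
```

```text
0.0048 -0.0037
0.0052 -0.0032
0.0055 -0.0027
0.0057 -0.0021
0.0059 -0.0015
0.006 -0.0009
0.006 -0.0003
0.006 0.0003
0.006 0.0009
0.0059 0.0015
0.0057 0.002
0.0054 0.0026
0.0052 0.0031
0.0048 0.0036
0.0044 0.0041
0.004 0.0045
0.0035 0.0049
0.003 0.0052
0.0025 0.0054
0.0019 0.0057
```

drive_tool(
  moves=[
    {"tx": 0.0048,"ty": 0.003,"tz": -0.0037,"wx": 0,"wy": 1.25,"wz": 0,"grip": 0.3},
    {"tx": 0.0052,"ty": 0,"tz": -0.0032,"wx": 0,"wy": 1.25,"wz": 0,"grip": 0.3},
    {"tx": 0.0055,"ty": 0,"tz": -0.0027,"wx": 0,"wy": 1.25,"wz": 0,"grip": 0.3},
    {"tx": 0.0057,"ty": 0,"tz": -0.0021,"wx": 0,"wy": 1.25,"wz": 0,"grip": 0.3},
    {"tx": 0.0059,"ty": 0,"tz": -0.0015,"wx": 0,"wy": 1.25,"wz": 0,"grip": 0.3},
    {"tx": 0.006,"ty": 0,"tz": -0.0009,"wx": 0,"wy": 1.25,"wz": 0,"grip": 0.3},
    {"tx": 0.006,"ty": 0,"tz": -0.0003,"wx": 0,"wy": 1.25,"wz": 0,"grip": 0.3},
    {"tx": 0.006,"ty": 0,"tz": 0.0003,"wx": 0,"wy": 1.25,"wz": 0,"grip": 0.3},
    {"tx": 0.006,"ty": 0,"tz": 0.0009,"wx": 0,"wy": 1.25,"wz": 0,"grip": 0.3},
    {"tx": 0.0059,"ty": 0,"tz": 0.0015,"wx": 0,"wy": 1.25,"wz": 0,"grip": 0.3},
  ],
)

```text
clock: 4.8
position: [0.5444, -0.1842, 0.1436]
tcp_rot: [0.157, 0.967, -0.032, 0.198]
force: [-2.6, 4.8, 14.3]
gripper_width: 0.035
gripper_force: 26.5
```

```bash
python3 -c "
from h import *
goal(world([(36-77*np.cos(.887),0,80+77*np.sin(.887))],C0)[0],22.5)"
```

```text
t 4.8 pos [ 0.5444 -0.1842  0.1436] w 0.035 F [-2.6  4.8 14.3]
TCP in clamp mm [-9.3  3. ] 143.6
shift now-axes [ 0.0046 -0.003   0.0023] turn [0.1 0.6 0.1] shift after turn [ 0.0046 -0.003   0.0023] toolz [ 0.373 -0.124 -0.92 ]
```

Following well. Now the second half of the arc.

drive_tool(
  moves=[
    {"tx": 0.0057,"ty": 0.001,"tz": 0.002,"wx": 0,"wy": 1.25,"wz": 0,"grip": 0.3},
    {"tx": 0.0054,"ty": 0,"tz": 0.0026,"wx": 0,"wy": 1.25,"wz": 0,"grip": 0.3},
    {"tx": 0.0052,"ty": 0,"tz": 0.0031,"wx": 0,"wy": 1.25,"wz": 0,"grip": 0.3},
    {"tx": 0.0048,"ty": 0,"tz": 0.0036,"wx": 0,"wy": 1.25,"wz": 0,"grip": 0.3},
    {"tx": 0.0044,"ty": 0,"tz": 0.0041,"wx": 0,"wy": 1.25,"wz": 0,"grip": 0.3},
    {"tx": 0.004,"ty": 0,"tz": 0.0045,"wx": 0,"wy": 1.25,"wz": 0,"grip": 0.3},
    {"tx": 0.0035,"ty": 0,"tz": 0.0049,"wx": 0,"wy": 1.25,"wz": 0,"grip": 0.3},
    {"tx": 0.003,"ty": 0,"tz": 0.0052,"wx": 0,"wy": 1.25,"wz": 0,"grip": 0.3},
  ],
)

```text
clock: 5.47
position: [0.5148, -0.1742, 0.0991]
tcp_rot: [0.161, 0.981, -0.018, 0.106]
force: [-10.9, 2.5, 7.8]
gripper_width: 0.0353
gripper_force: 32.5
```

```bash
python3 look.py 3; python3 -c "
from h import *
goal(world([ear(0.1)],C0)[0],12)"
```

```text
t 5.5667 pos [ 0.5146 -0.1741  0.098 ] w 0.0355 F [-9.5  0.2  4.2]
TCP in clamp mm [-40.7   3.1] 98.0
shift now-axes [-0.0026 -0.0031  0.0054] turn [-0.1  0.3 -0. ] shift after turn [-0.0026 -0.0031  0.0053] toolz [ 0.201 -0.069 -0.977]
```

View pics/c3.png

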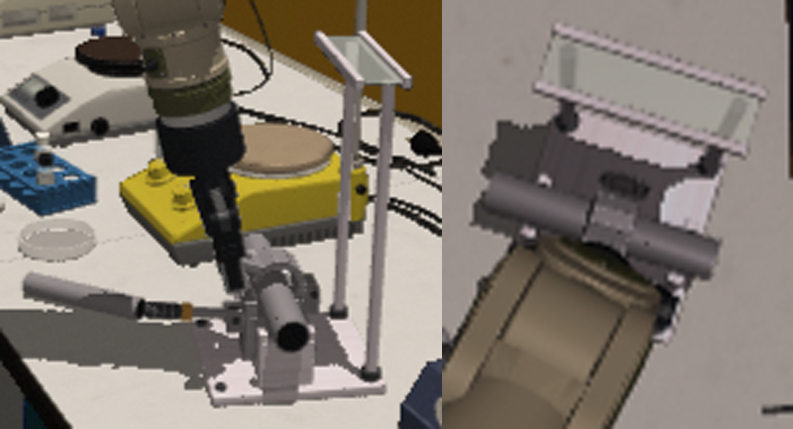

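The cap is over the tube with the ear nearly down (side crop 240,280). I'll release, back off, close the fingers and then press the ear.

drive_tool(
  moves=[
    {"tx": 0,"ty": 0,"tz": 0,"wx": 0,"wy": 0,"wz": 0,"grip": 0.6},
    {"tx": 0,"ty": 0,"tz": 0,"wx": 0,"wy": 0,"wz": 0,"grip": 0.6},
    {"tx": 0,"ty": 0,"tz": -0.025,"wx": 0,"wy": 0,"wz": 0,"grip": 0.6},
    {"tx": 0,"ty": 0,"tz": -0.025,"wx": 0,"wy": 0,"wz": 0,"grip": 0.6},
    {"tx": 0,"ty": 0,"tz": 0,"wx": 0,"wy": 0,"wz": 0,"grip": 0},
    {"tx": 0,"ty": 0,"tz": 0,"wx": 0,"wy": 0,"wz": 0,"grip": 0},
    {"tx": 0,"ty": 0,"tz": 0,"wx": 0,"wy": 0,"wz": 0,"grip": 0},
    {"tx": 0,"ty": 0,"tz": 0,"wx": 0,"wy": 0,"wz": 0,"grip": 0},
    {"tx": 0,"ty": 0,"tz": 0,"wx": 0,"wy": 0,"wz": 0,"grip": 0},
  ],
)

```text
clock: 6.32
position: [0.5066, -0.1708, 0.1453]
tcp_rot: [0.16, 0.981, -0.017, 0.107]
force: [-0.1, -0.4, 0.2]
gripper_width: 0.0001
gripper_force: 0.0
```

```bash
python3 -c "
from h import *
goal(world([(-43,3,112)],C0)[0],12)"
```

```text
t 6.3167 pos [ 0.5066 -0.1708  0.1453] w 0.0001 F [-0.1 -0.4  0.2]
TCP in clamp mm [-49.4   3.7] 145.3
shift now-axes [ 0.001  -0.0007  0.0339] turn [0.  0.4 0. ] shift after turn [ 0.0007 -0.0007  0.0339] toolz [ 0.204 -0.068 -0.977]
```

drive_tool(
  moves=[
    {"tx": 0,"ty": 0,"tz": 0.015,"wx": 0,"wy": 0,"wz": 0,"grip": 0},
    {"tx": 0,"ty": 0,"tz": 0.008,"wx": 0,"wy": 0,"wz": 0,"grip": 0},
    {"tx": 0,"ty": 0,"tz": 0.005,"wx": 0,"wy": 0,"wz": 0,"grip": 0},
    {"tx": 0,"ty": 0,"tz": 0.004,"wx": 0,"wy": 0,"wz": 0,"grip": 0},
    {"tx": 0,"ty": 0,"tz": 0.004,"wx": 0,"wy": 0,"wz": 0,"grip": 0},
    {"tx": 0,"ty": 0,"tz": 0.004,"wx": 0,"wy": 0,"wz": 0,"grip": 0},
    {"tx": 0,"ty": 0,"tz": 0.003,"wx": 0,"wy": 0,"wz": 0,"grip": 0},
  ],
)

```text
clock: 6.9
position: [0.5156, -0.174, 0.1038]
tcp_rot: [0.16, 0.981, -0.018, 0.107]
force: [-6.3, 1.2, 2.1]
gripper_width: -0.0003
gripper_force: 4.2
```

drive_tool(
  moves=[
    {"tx": 0,"ty": 0,"tz": 0.003,"wx": 0,"wy": 0,"wz": 0,"grip": 0},
    {"tx": 0,"ty": 0,"tz": 0.001,"wx": 0,"wy": 0,"wz": 0,"grip": 0},
    {"tx": 0,"ty": 0,"tz": 0,"wx": 0,"wy": 0,"wz": 0,"grip": 0},
  ],
)

```text
clock: 7.15
position: [0.5146, -0.1737, 0.099]
tcp_rot: [0.16, 0.981, -0.017, 0.105]
force: [-6.6, 0.3, 0.3]
gripper_width: 0.0
gripper_force: 3.6
```

```bash
python3 look.py 4; python3 -c "
from h import *
goal(world([(-43,3,112)],C0)[0],12)"
```

```text
t 7.25 pos [ 0.5146 -0.1737  0.099 ] w -0.0001 F [-6.1 -0.4 -1.1]
TCP in clamp mm [-40.8   3.5] 99.0
shift now-axes [-0.0006 -0.0005 -0.0131] turn [-0.   0.2 -0. ] shift after turn [-0.0006 -0.0005 -0.0131] toolz [ 0.201 -0.068 -0.977]
```

View pics/c4.png

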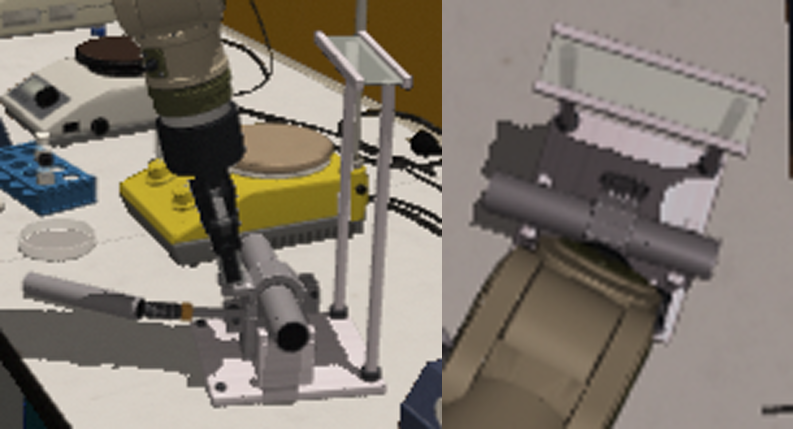

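drive_tool(
  moves=[
    {"tx": 0.002,"ty": 0,"tz": 0.002,"wx": 0,"wy": 0,"wz": 0,"grip": 0},
    {"tx": 0.001,"ty": 0,"tz": 0.002,"wx": 0,"wy": 0,"wz": 0,"grip": 0},
    {"tx": 0,"ty": 0,"tz": 0,"wx": 0,"wy": 0,"wz": 0,"grip": 0},
  ],
)

```text
clock: 7.5
position: [0.5147, -0.1737, 0.0978]
tcp_rot: [0.16, 0.981, -0.018, 0.108]
force: [-11.7, 3.2, 18.2]
gripper_width: 0.0002
gripper_force: 10.3
```

drive_tool(
  moves=[
    {"tx": 0.002,"ty": 0,"tz": 0.002,"wx": 0,"wy": 0,"wz": 0,"grip": 0},
    {"tx": 0,"ty": 0,"tz": 0,"wx": 0,"wy": 0,"wz": 0,"grip": 0},
    {"tx": 0,"ty": 0,"tz": 0,"wx": 0,"wy": 0,"wz": 0,"grip": 0},
    {"tx": 0,"ty": 0,"tz": 0,"wx": 0,"wy": 0,"wz": 0,"grip": 0},
  ],
)

```text
clock: 7.83
position: [0.5147, -0.1738, 0.0974]
tcp_rot: [0.16, 0.981, -0.018, 0.11]
force: [-14.0, 4.0, 27.8]
gripper_width: -0.0001
gripper_force: 13.5
```

drive_tool(
  moves=[
    {"tx": 0,"ty": 0,"tz": -0.03,"wx": 0,"wy": 0,"wz": 0,"grip": 0},
    {"tx": 0,"ty": 0,"tz": -0.03,"wx": 0,"wy": 0,"wz": 0,"grip": 0},
    {"tx": 0.03,"ty": 0,"tz": -0.02,"wx": 0,"wy": 0,"wz": 0,"grip": 0.5},
    {"tx": 0.035,"ty": 0,"tz": 0,"wx": 0,"wy": 0,"wz": 0,"grip": 0.5},
    {"tx": 0.02,"ty": 0,"tz": 0,"wx": 0,"wy": 0,"wz": 0,"grip": 0.5},
    {"tx": 0,"ty": 0,"tz": 0,"wx": 0,"wy": 0,"wz": 0,"grip": 0.5},
  ],
)

```text
clock: 8.33
position: [0.4146, -0.139, 0.1521]
tcp_rot: [0.16, 0.981, -0.017, 0.106]
force: [-0.9, 0.9, -1.6]
gripper_width: 0.0425
gripper_force: 0.0
```

```bash
sed -i 's/^cv2.imwrite("pics\/c.*$/cv2.imwrite("pics\/c%s.png"%k,np.hstack([cv2.resize(a[215:305,240:330],(450,450),interpolation=2),cv2.resize(b[175:245,270:325],(345,450),interpolation=2)]))/' look.py; tail -2 look.py; python3 look.py 5; python3 -c "
from h import *
C=C0+[.001,.003,0]
goal(world([knob(1.42)],C)[0],12,C)
for a in(0,.1,.2):
  E=world([np.array(ear(a,14))+[0,d,0] for d in (18,-18)],C); print(a,((proj('side',E)-[240,215])*5).round(0).tolist(), ((proj('top',E)-[270,175])*[345/55,450/70]).round(0).tolist())
"
```

```text
cv2.imwrite("pics/s%s.png"%k,a); cv2.imwrite("pics/t%s.png"%k,b)
cv2.imwrite("pics/c%s.png"%k,np.hstack([cv2.resize(a[215:305,240:330],(450,450),interpolation=2),cv2.resize(b[175:245,270:325],(345,450),interpolation=2)]))
t 8.4333 pos [ 0.4188 -0.1414  0.1539] w 0.0428 F [0.3 0.6 1. ]
TCP in clamp mm [-141.9    0.4] 153.9
shift now-axes [-0.0145 -0.0005  0.0938] turn [0.  0.7 0. ] shift after turn [-0.0156 -0.0004  0.0936] toolz [ 0.208 -0.07  -0.976]
0 [[164.0, 182.0], [175.0, 214.0]] [[73.0, 264.0], [142.0, 286.0]]
0.1 [[167.0, 166.0], [178.0, 198.0]] [[73.0, 260.0], [143.0, 283.0]]
0.2 [[171.0, 150.0], [182.0, 182.0]] [[75.0, 254.0], [145.0, 277.0]]
```

View pics/c5.png

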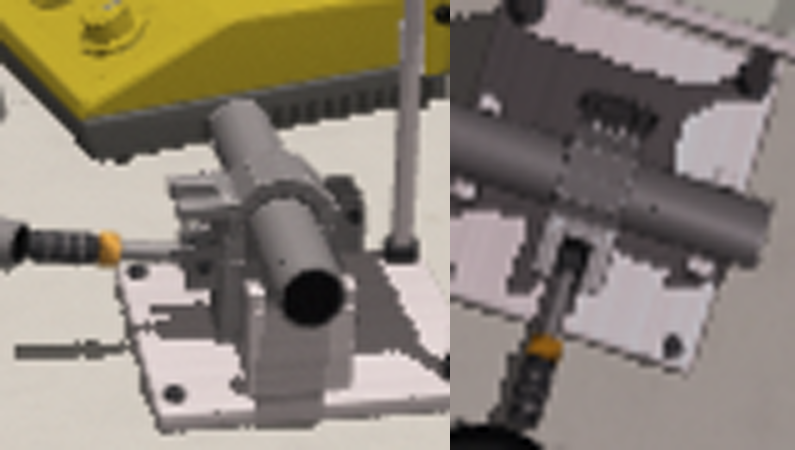

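The cap is down: the prong ends at (168,182) and (180,208) match angle ≈0, and pressing met a hard stop. Next I'll pinch the knob (side crop 65,245).

drive_tool(
  moves=[
    {"tx": -0.0145,"ty": 0,"tz": 0.02,"wx": 0,"wy": 0,"wz": 0,"grip": 0.5},
    {"tx": 0,"ty": 0,"tz": 0.03,"wx": 0,"wy": 0,"wz": 0,"grip": 0.5},
    {"tx": 0,"ty": 0,"tz": 0.025,"wx": 0,"wy": 0,"wz": 0,"grip": 0.5},
    {"tx": 0,"ty": 0,"tz": 0.018,"wx": 0,"wy": 0,"wz": 0,"grip": 0.5},
    {"tx": 0,"ty": 0,"tz": 0,"wx": 0,"wy": 0,"wz": 0,"grip": 0.5},
    {"tx": 0,"ty": 0,"tz": 0,"wx": 0,"wy": 0,"wz": 0,"grip": 0.1},
    {"tx": 0,"ty": 0,"tz": 0,"wx": 0,"wy": 0,"wz": 0,"grip": 0.1},
    {"tx": 0,"ty": 0,"tz": 0,"wx": 0,"wy": 0,"wz": 0,"grip": 0.1},
    {"tx": 0,"ty": 0,"tz": 0,"wx": 0,"wy": 0,"wz": 0,"grip": 0.1},
  ],
)

```text
clock: 9.18
position: [0.452, -0.1533, 0.067]
tcp_rot: [0.16, 0.981, -0.018, 0.109]
force: [0.2, -2.3, -1.5]
gripper_width: 0.015
gripper_force: 25.9
```

```bash
python3 look.py 6; python3 -c "
from h import *
C=C0+[.001,.003,0]
goal(world([knob(1.42)],C)[0],12,C)"
```

```text
t 9.2833 pos [ 0.4519 -0.1532  0.0669] w 0.0146 F [ 0.9 -2.2  0.2]
TCP in clamp mm [-106.7   -0.2] 66.9
shift now-axes [0.0008 0.0002 0.0013] turn [-0.1  0.7 -0. ] shift after turn [0.0008 0.0002 0.0013] toolz [ 0.208 -0.071 -0.976]
```

View pics/c6.png

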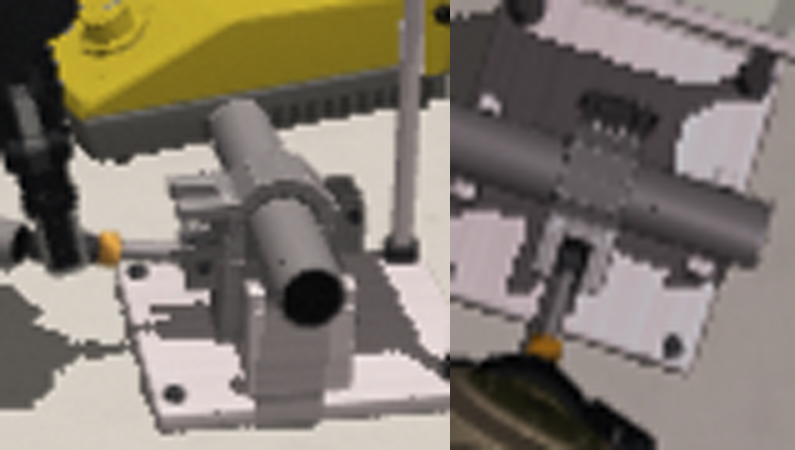

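The pads hold the knob just beside the brass nut (side crop 70,245). Next is the swing arc.

```bash
python3 -c "
import numpy as np
th=np.radians(np.linspace(80.2,-3,18)); l=np.radians(12); r=70
X=-r*np.sin(th); Z=r*np.cos(th)
for i in range(17):
  d=np.array([X[i+1]-X[i],Z[i+1]-Z[i]])
  print(round(d@[-np.cos(l),-np.sin(l)]/1000,4),round(d@[np.sin(l),-np.cos(l)]/1000,4))
"
```

```text
-0.0025 -0.0055
-0.0029 -0.0052
-0.0033 -0.005
-0.0038 -0.0047
-0.0041 -0.0043
-0.0045 -0.0039
-0.0048 -0.0035
-0.0051 -0.0031
-0.0053 -0.0027
-0.0056 -0.0022
-0.0057 -0.0017
-0.0058 -0.0012
-0.0059 -0.0007
-0.006 -0.0002
-0.006 0.0003
-0.0059 0.0008
-0.0058 0.0013
```

drive_tool(
  moves=[
    {"tx": -0.0025,"ty": 0,"tz": -0.0055,"wx": 0,"wy": 0,"wz": 0,"grip": 0.1},
    {"tx": -0.0029,"ty": 0,"tz": -0.0052,"wx": 0,"wy": 0,"wz": 0,"grip": 0.1},
    {"tx": -0.0033,"ty": 0,"tz": -0.005,"wx": 0,"wy": 0,"wz": 0,"grip": 0.1},
    {"tx": -0.0038,"ty": 0,"tz": -0.0047,"wx": 0,"wy": 0,"wz": 0,"grip": 0.1},
    {"tx": -0.0041,"ty": 0,"tz": -0.0043,"wx": 0,"wy": 0,"wz": 0,"grip": 0.1},
    {"tx": -0.0045,"ty": 0,"tz": -0.0039,"wx": 0,"wy": 0,"wz": 0,"grip": 0.1},
    {"tx": -0.0048,"ty": 0,"tz": -0.0035,"wx": 0,"wy": 0,"wz": 0,"grip": 0.1},
    {"tx": -0.0051,"ty": 0,"tz": -0.0031,"wx": 0,"wy": 0,"wz": 0,"grip": 0.1},
    {"tx": -0.0053,"ty": 0,"tz": -0.0027,"wx": 0,"wy": 0,"wz": 0,"grip": 0.1},
  ],
)

```text
clock: 10.03
position: [0.4738, -0.1604, 0.1097]
tcp_rot: [0.161, 0.981, -0.018, 0.104]
force: [-9.0, -4.0, 0.6]
gripper_width: 0.0151
gripper_force: 24.4
```

drive_tool(
  moves=[
    {"tx": -0.0056,"ty": 0,"tz": -0.0022,"wx": 0,"wy": 0,"wz": 0,"grip": 0.1},
    {"tx": -0.0057,"ty": 0,"tz": -0.0017,"wx": 0,"wy": 0,"wz": 0,"grip": 0.1},
    {"tx": -0.0058,"ty": 0,"tz": -0.0012,"wx": 0,"wy": 0,"wz": 0,"grip": 0.1},
    {"tx": -0.0059,"ty": 0,"tz": -0.0007,"wx": 0,"wy": 0,"wz": 0,"grip": 0.1},
    {"tx": -0.006,"ty": 0,"tz": -0.0002,"wx": 0,"wy": 0,"wz": 0,"grip": 0.1},
    {"tx": -0.006,"ty": 0,"tz": 0.0003,"wx": 0,"wy": 0,"wz": 0,"grip": 0.1},
  ],
)

```text
clock: 10.53
position: [0.5069, -0.1715, 0.125]
tcp_rot: [0.161, 0.981, -0.018, 0.107]
force: [-7.6, -1.3, 10.3]
gripper_width: 0.0146
gripper_force: 24.0
```

drive_tool(
  moves=[
    {"tx": -0.0059,"ty": 0,"tz": 0.0008,"wx": 0,"wy": 0,"wz": 0,"grip": 0.1},
    {"tx": -0.0058,"ty": 0,"tz": 0.0013,"wx": 0,"wy": 0,"wz": 0,"grip": 0.1},
    {"tx": 0,"ty": 0,"tz": 0,"wx": 0,"wy": 0,"wz": 0,"grip": 0.1},
  ],
)

```text
clock: 10.78
position: [0.5209, -0.1762, 0.1265]
tcp_rot: [0.16, 0.981, -0.018, 0.109]
force: [-1.7, -2.2, 7.4]
gripper_width: 0.0138
gripper_force: 24.0
```

```bash
python3 -c "
from h import *
C=C0+[.001,.003,0]
goal(world([knob(0)],C)[0],12,C)"
```

```text
t 10.7833 pos [ 0.5209 -0.1762  0.1265] w 0.0138 F [-1.7 -2.2  7.4]
TCP in clamp mm [-34.  -0.] 126.5
shift now-axes [0.0042 0.     0.0005] turn [-0.   0.7  0. ] shift after turn [0.0042 0.     0.0006] toolz [ 0.209 -0.071 -0.975]
```

drive_tool(
  moves=[
    {"tx": 0,"ty": 0,"tz": 0,"wx": 0,"wy": 0,"wz": 0,"grip": 0.5},
    {"tx": 0,"ty": 0,"tz": 0,"wx": 0,"wy": 0,"wz": 0,"grip": 0.5},
    {"tx": 0,"ty": 0,"tz": 0,"wx": 0,"wy": 0,"wz": 0,"grip": 0.5},
    {"tx": 0,"ty": 0,"tz": -0.03,"wx": 0,"wy": 0,"wz": 0,"grip": 0.5},
    {"tx": 0,"ty": 0,"tz": -0.03,"wx": 0,"wy": 0,"wz": 0,"grip": 0.5},
    {"tx": 0.03,"ty": 0,"tz": 0,"wx": 0,"wy": 0,"wz": 0,"grip": 0},
    {"tx": 0.03,"ty": 0,"tz": 0,"wx": 0,"wy": 0,"wz": 0,"grip": 0},
    {"tx": 0,"ty": 0,"tz": 0,"wx": 0,"wy": 0,"wz": 0,"grip": 0},
    {"tx": 0,"ty": 0,"tz": 0,"wx": 0,"wy": 0,"wz": 0,"grip": 0},
  ],
)

```text
clock: 11.53
position: [0.4493, -0.151, 0.1688]
tcp_rot: [0.16, 0.981, -0.017, 0.107]
force: [-0.0, -0.4, -0.2]
gripper_width: 0.0004
gripper_force: 0.0
```

```bash
python3 look.py 7; python3 -c "
from h import *
C=C0+[.001,.003,0]
goal(world([(-66,0,126)],C)[0],12,C)
for b in (0,.1,.2): print(b,((proj('side',world([knob(b,86),knob(b,46)],C))-[240,215])*5).round(0).tolist())"
```

```text
t 11.6333 pos [ 0.4519 -0.1525  0.17  ] w 0.0001 F [ 0.5 -0.7  0.2]
TCP in clamp mm [-107.     0.4] 170.0
shift now-axes [-0.0305 -0.0005  0.0519] turn [0.  0.6 0. ] shift after turn [-0.031  -0.0004  0.0516] toolz [ 0.207 -0.069 -0.976]
0 [[200.0, 94.0], [199.0, 169.0]]
0.1 [[182.0, 96.0], [189.0, 170.0]]
0.2 [[165.0, 99.0], [180.0, 171.0]]
```

View pics/c7.png

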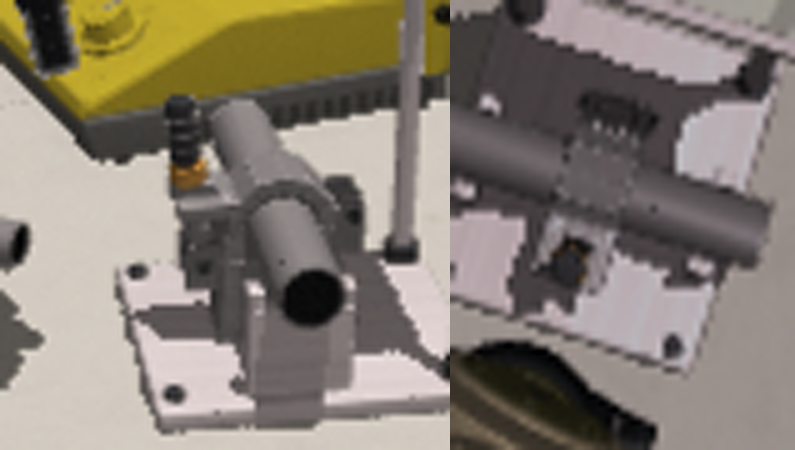

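The bolt stands at about 0.1 rad (knob top 180,97; nut 189,173). I'll push it home from the front.

drive_tool(
  moves=[
    {"tx": -0.01,"ty": 0,"tz": 0.026,"wx": 0,"wy": 0,"wz": 0,"grip": 0},
    {"tx": -0.0125,"ty": 0,"tz": 0.026,"wx": 0,"wy": 0,"wz": 0,"grip": 0},
    {"tx": -0.006,"ty": 0,"tz": 0.001,"wx": 0,"wy": 0,"wz": 0,"grip": 0},
    {"tx": -0.006,"ty": 0,"tz": 0.001,"wx": 0,"wy": 0,"wz": 0,"grip": 0},
    {"tx": -0.004,"ty": 0,"tz": 0.001,"wx": 0,"wy": 0,"wz": 0,"grip": 0},
    {"tx": -0.004,"ty": 0,"tz": 0.001,"wx": 0,"wy": 0,"wz": 0,"grip": 0},
  ],
)

```text
clock: 12.13
position: [0.4995, -0.1683, 0.1237]
tcp_rot: [0.16, 0.981, -0.017, 0.104]
force: [-20.3, 6.6, 15.2]
gripper_width: 0.0004
gripper_force: 10.9
```

drive_tool(
  moves=[
    {"tx": -0.004,"ty": 0,"tz": 0.001,"wx": 0,"wy": 0,"wz": 0,"grip": 0},
    {"tx": -0.003,"ty": 0,"tz": 0.001,"wx": 0,"wy": 0,"wz": 0,"grip": 0},
  ],
)

```text
clock: 12.3
position: [0.5003, -0.1684, 0.1225]
tcp_rot: [0.161, 0.982, -0.017, 0.099]
force: [-39.4, 11.2, 27.5]
gripper_width: 0.0003
gripper_force: 20.9
```

drive_tool(
  moves=[
    {"tx": -0.003,"ty": 0,"tz": 0.001,"wx": 0,"wy": 0,"wz": 0,"grip": 0},
  ],
)

```text
clock: 12.38
position: [0.5006, -0.1683, 0.1214]
tcp_rot: [0.161, 0.982, -0.016, 0.096]
force: [-46.2, 12.6, 29.6]
gripper_width: 0.0004
gripper_force: 24.3
```

```bash
python3 -c "
from h import *
C=C0+[.001,.003,0]
goal(world([(-57,0,126)],C)[0],12,C)"
```

```text
t 12.3833 pos [ 0.5006 -0.1683  0.1214] w 0.0004 F [-46.2  12.6  29.6]
TCP in clamp mm [-55.8   1. ] 121.4
shift now-axes [ 0.0003 -0.001  -0.0048] turn [-0.1 -0.8 -0.1] shift after turn [ 0.0002 -0.001  -0.0048] toolz [ 0.184 -0.063 -0.981]
```

Hard stop: the bolt is home. I'll back off and check.

drive_tool(
  moves=[
    {"tx": 0.006,"ty": 0,"tz": -0.001,"wx": 0,"wy": 0,"wz": 0,"grip": 0},
    {"tx": 0.02,"ty": 0,"tz": -0.005,"wx": 0,"wy": 0,"wz": 0,"grip": 0},
    {"tx": 0.03,"ty": 0,"tz": -0.02,"wx": 0,"wy": 0,"wz": 0,"grip": 0},
    {"tx": 0.03,"ty": 0,"tz": -0.02,"wx": 0,"wy": 0,"wz": 0,"grip": 0},
    {"tx": 0,"ty": 0,"tz": 0,"wx": 0,"wy": 0,"wz": 0,"grip": 0},
  ],
)

```text
clock: 12.8
position: [0.4192, -0.1409, 0.1521]
tcp_rot: [0.16, 0.981, -0.018, 0.107]
force: [-0.1, 0.8, -1.5]
gripper_width: 0.0001
gripper_force: 0.0
```

```bash
python3 look.py 8
```

```text
(no output)
```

View pics/c8.png

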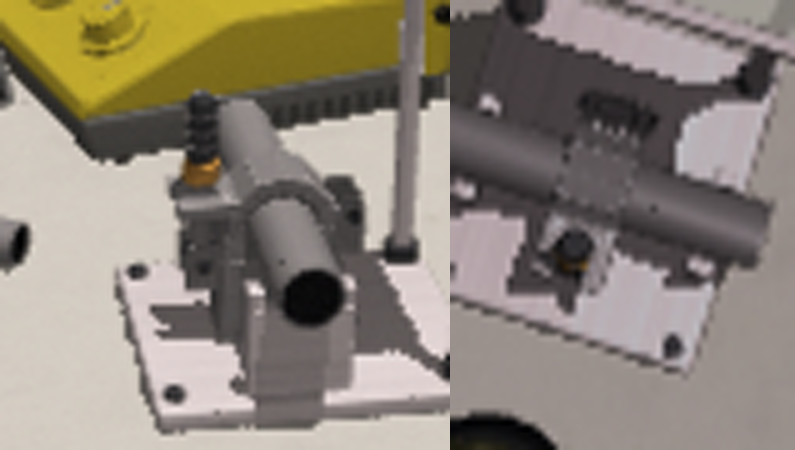

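The bolt is upright (knob top 202,95; nut 200,172, matching angle 0), the cap is down and the tube is in place. I'm handing the job in.

```bash
python3 -c "
from bench import close_job
print(close_job())"
```

```text
the job is handed in; nothing more can be done
None
```

The cap is fully down over the tube and the bolt stands home in the ear's slot. The tube still lies in the clamp, nothing nearby was touched, and the job was handed in at about 13 s; the hand-in gave no verdict, so this rests on the last camera check and the hard stops felt.

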